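# Drift out a stuck dowel pin

## Robot

A 6-joint arm with a two-finger parallel gripper is mounted at the origin on the work surface. World frame = base frame: x ahead of the robot, y to its left, z up, the work surface at z = 0. Lengths are in m, angles in rad, forces in N, time in s.
With the tool pointing down it reaches from about 0.275 to 0.875 m from the base axis. Payload 12.5 kg.
Tool frame: the origin (TCP) lies midway between the tips of the shut fingers; the grasp point (between the pads) lies 19 mm behind it; z points along the fingers, y is the line along which they close (so a half turn about z gives the same grasp; the last joint's range is limited). The gripper opens to 85 mm and grips with 20 to 120 N. Pads are 22 mm wide; open, the fingers measure 114 mm over their backs; the gripper's body (76 mm by 85 mm) begins 54 mm behind the grasp point. The pads swing forward as they close: fully open they stand 13 mm farther back than shut.
Start: joints at [1.214, 0.351, 1.652, -0, 1.139, -0.085], TCP at [0.148, 0.53, 0.231] pointing down, gripper open.
Joint ranges: [-2.75, 2.75], [-0.79, 2.1], [0.01, 2.65], [-1.57, 4.71], [0.07, 3.14], [-2.87, 2.87]. Speed limits (rad/s): [2.22, 2.22, 2.79, 3.14, 3.14, 3.14].

## Interface

Orientations are given as [roll, pitch, yaw] about the fixed x, y, z axes, in that order (R = Rz(yaw) Ry(pitch) Rx(roll)).
In Python, from station import * gives the robot as it stands.
- The arm moves only by the tool servo_tool, never from a script. Its argument "steps" is a list that holds one entry, the list of rows, each a list of 5 numbers: the shift along the tool's x, y, z in m, then the turn about the tool's z in degrees, then the opening, from 0 (shut) to 1 (fully open). In form: [[[x, y, z, spin, claw], ...]]. A call has 1 to 5 rows; each row is the pose to reach, as a shift and turn from the pose commanded when the call began, along the tool's axes at that moment; what a row does not reach only later rows make up. A row lasts 1/8 s, in which the tool goes at most 62.5 mm and 10.7 degrees, less where a joint would pass 70% of its speed; a pose out of reach is approached as far as the arm can. A call with a gripper value outside its range is refused whole. The fingers move at their own pace and stop on an object; "newtons" is the grip in N (left out, the last holds). Time passes only in rows, so rows that repeat a pose let the fingers close. It gives the time, the measured TCP pose, the force, the opening and the grip force at its end, in the units of the state.
- sense(): the state, without advancing time (a new reading comes with each control period).
- capture(name): name is "scene" or "top" or "wrist"; returns a dict with "color" (400x640x3 uint8, blue, green, red), "fovy" (degrees; the focal length in pixels is half the picture's height over the tangent of half this angle, whatever the lens; pixels are square), "cx", "cy" (the principal point, pixels), "extrinsics" (4x4, takes a point from world to camera coordinates); the wrist camera has in their place "mount" (4x4, takes a point from camera to tool coordinates, whose origin is the TCP and whose axes are the flange's). Camera axes: x right, y down, z forward; pixel columns grow to the right and rows downward; lengths in m; the calibration is good to about 2 mm. A picture is of the moment at which its call begins: read the wrist's pose just before it. There is no depth.
- sign_off(): hands the job in; it is judged then, once.
The state is a dict: "time": time; "joints": joint angles; "joint_vel": joint speeds; "tau": joint torques, N m; "eef_pos": TCP position; "orientation": TCP orientation; "ft_force": force on the tool from outside, world axes, zero at the start; "wrist_torque": the same for the moment, N m; "width": opening from 0.0 (shut) to 1.0 (fully open); "gripper_force": force on a finger pad.
Only numpy, scipy, OpenCV 4.12 (cv2) and the standard library are available. Lean on these libraries where they do the work, as an engineer would, in place of code of your own. Each camera call takes 0.05 s, during which the arm holds its last target. There are 200 camera calls.

## Task

Take the red-handled drift from the wooden stand and push the stuck brass pin down through the steel sleeve with it until the pin drops out into the catch tray and the drift's collar comes to rest lightly on the sleeve, keeping every press on the green body and its sleeve gentle (under 25 N). Then put the drift back upright in the stand hole it came from, and leave everything else on the bench where it is.

Things in the scene. Friction and masses are not known exactly. Their poses are not given: they have to be found in the camera images.
- drift: Drift, upright in one of the stand's holes. Origin at the flat lower end of its nose, z up the rod. Nose 11 mm diameter, 20 mm long, cone to a 15 mm shank (from 24 mm up), 32 mm collar from 60 to 66 mm, red square handle 24 x 24 mm (faces square to its x and y) from 66 to 116 mm above the origin. 0.23 kg. Grip it about 94 mm above the origin.
- drift_collar: The drift's dark collar, rigidly part of it; same origin and axes as the drift. Its underside, which lands on the sleeve, lies 60 mm above the origin.
- pin: Stuck brass dowel pin, 16 mm diameter, 44 mm long, upright in the bore; origin at the centre of its lower end, z along it. Its top starts 114 to 122 mm above the bench. Pushing it takes about 6 to 16 N (varies), less in the last 5 mm. When its top is clear of the grip low in the sleeve the resistance vanishes and it falls; the drift's collar is then still about 4 mm above the sleeve.
- pin_center (a point): Middle of the pin, on its axis.
- housing: Green pushing-out stand, fixed, 90 mm (x) by 100 mm (y), origin on the bench straight under the bore's axis, z up. Under the bore a sloping floor leads to an open steel catch tray with 22 mm walls on its +x side (x 45 to 110 mm, y -50 to 50 mm from the origin).
- bore (a point): On the bore's axis at the level of the green top, 128 mm above the bench. Around it a square steel sleeve, 50 x 50 mm, with a vertical 18 mm bore (2 mm chamfer at the mouth). The sleeve's top face lies 136 to 150 mm above the bench: its height differs each time, is not measured, and must be found by feel; it does not give under load.
- stand: Wooden tool stand, fixed, 70 (x) x 150 (y) x 74 mm high, origin at the centre of its underside. Two blind vertical holes, 22 mm diameter, 68 mm deep, at y = +40 and -40 mm. The drift's collar rests on its top, so that the drift's origin stands 14 mm above the bench.
- punch: Bystander: centre punch with a yellow handle of the drift's shape, in the other hole of the stand; origin on its axis, 60 mm below its collar. Same handle height as the drift.
- offcut: Bystander: wood offcut, 36 x 50 x 18 mm, origin at the centre of its underside.
- screwdriver: Bystander: screwdriver lying on the bench.
- hammer: Bystander: hammer lying on the bench.
- wrench: Bystander: wrench lying on the bench.
- tub: Bystander: white tub with a red cap, 70 mm diameter, 60 mm high, origin at its underside.
- mug: Bystander: blue mug, 80 mm diameter, 90 mm high, origin at its underside.
- clamp: Bystander: red steel clamp lying on the bench, about 120 x 65 mm.
Things that resemble listed ones, but are neither listed nor needed, are in the scene too. What is meant by the housing is not pink, and is the larger of those in its own colour.

How it is judged:
By the outcome, as a careful person would: the job done as asked, in the order asked, and still so for the second after the job is handed in, with the robot touching nothing.
It also fails if it takes over 70 s, if anything falls off the work surface, if the arm or the gripper's body presses on something with over 40 N, if the wrist force passes 120 N, or if a joint passes its speed limit or range.

## Working session

There is one attempt and no reset: what is moved stays moved. The work goes in short steps, Python scripts to look and compute and a tool call to move; the robot and the scene stay as the last step left them, time stands still between calls to the robot, and variables do not carry over. Pictures are saved under pics/ and viewed, at most 12 in all, crops included, and the job is handed in when it is done.

Besides the shell and the picture viewer there is one more tool, called by a JSON object that holds its "name" and its "arguments", one argument or row to a line. servo_tool: Moves the arm, as the interface text tells. Its arguments: {"type":"object","properties":{"steps":{"type":"array"},"newtons":{"type":"number"}},"required":["steps"]}

```bash
mkdir -p pics
python3 - <<'E'
from station import *
import cv2,numpy as np,pickle
s=sense();print({k:np.round(v,3).tolist() for k,v in s.items()})
d={}
for n in("scene","top","wrist"):
    c=capture(n);d[n]=c;cv2.imwrite(f"pics/{n}0.png",c["color"]);print(n,c["fovy"],c["cx"],c["cy"],np.round(c.get("extrinsics",c.get("mount")),3).tolist())
pickle.dump((s,d),open("d0.pkl","wb"))
E
```

```text
{'time': 0.0, 'joints': [1.214, 0.351, 1.652, -0.0, 1.139, -0.085], 'joint_vel': [0.001, -0.001, 0.001, 0.0, -0.0, -0.0], 'tau': [0.001, -50.609, -29.142, -0.0, 0.004, 0.0], 'eef_pos': [0.147, 0.53, 0.231], 'orientation': [-3.14, -0.0, 2.87], 'ft_force': [-0.285, 0.003, 0.426], 'wrist_torque': [0.016, 0.0, 0.006], 'gripper_force': 0.0, 'width': 1.001}
scene 48.97305046510998 323.78115668930184 201.17080317237088 [[0.869, 0.494, 0.002, -0.47], [0.4, -0.702, -0.589, -0.18], [-0.289, 0.513, -0.808, 1.517], [0.0, 0.0, 0.0, 1.0]]
top 56.50879408104881 312.269863800433 205.34993353389012 [[-0.018, -1.0, 0.017, -0.018], [-0.987, 0.015, -0.159, 0.575], [0.158, -0.019, -0.987, 1.048], [0.0, 0.0, 0.0, 1.0]]
wrist 71.09351768579167 312.89251277897966 201.22152734955708 [[0.001, -0.966, -0.259, 0.066], [1.0, 0.001, 0.001, -0.0], [-0.001, -0.259, 0.966, -0.142], [0.0, 0.0, 0.0, 1.0]]
```

View pics/scene0.png

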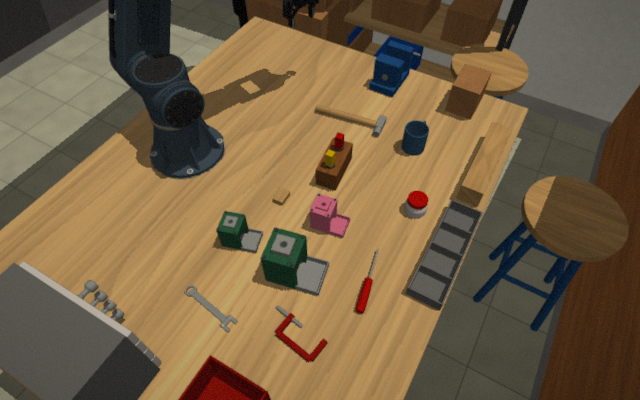

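View pics/top0.png

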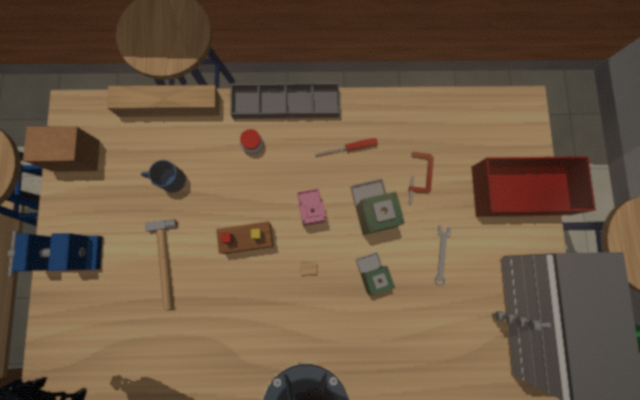

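The drift's red handle is at (338,140) in scene and (226,238) in top. The punch is at (256,233) in top. The housing is the larger green block at (285,255) in scene and (380,212) in top, with its sleeve at about (383,210) in top. There's also a smaller green decoy and a pink one.

```bash
cat > h.py <<'E'
import cv2,numpy as np
from scipy.spatial.transform import Rotation as Ro
def f_of(c): return 200/np.tan(np.radians(c["fovy"])/2)
def w2c(c,s=None):
    if "extrinsics" in c: return np.array(c["extrinsics"])
    T=np.eye(4);T[:3,:3]=Ro.from_euler("xyz",s["orientation"]).as_matrix();T[:3,3]=s["eef_pos"]
    return np.linalg.inv(T@np.array(c["mount"]))
def ray(c,uv,s=None):
    E=w2c(c,s);R,t=E[:3,:3],E[:3,3];f=f_of(c)
    d=R.T@np.array([(uv[0]-c["cx"])/f,(uv[1]-c["cy"])/f,1]);return -R.T@t,d
def plane(c,uv,z,s=None):
    o,d=ray(c,uv,s);return o+d*(z-o[2])/d[2]
def tri(r):
    A=0;b=0
    for o,d in r:
        d=d/np.linalg.norm(d);P=np.eye(3)-np.outer(d,d);A=A+P;b=b+P@o
    return np.linalg.solve(A,b)
def blobs(c,lo,hi,amin=20):
    m=cv2.inRange(cv2.cvtColor(c["color"],cv2.COLOR_BGR2HSV),np.array(lo),np.array(hi))
    k,_=cv2.findContours(m,cv2.RETR_EXTERNAL,cv2.CHAIN_APPROX_NONE)
    return [q for q in k if cv2.contourArea(q)>amin]
E
python3 - <<'E'
import pickle;from h import *
s,d=pickle.load(open("d0.pkl","rb"))
R={"red":((0,170,90),(6,255,255)),"yel":((22,150,80),(32,255,255)),"grn":((60,60,20),(95,255,255))}
for n in("scene","top"):
    print(n,"cam",np.round(ray(d[n],(0,0))[0],3))
    for k,(lo,hi) in R.items():
        for q in blobs(d[n],lo,hi):
            x,y,w,h=cv2.boundingRect(q);M=cv2.moments(q);uv=(M["m10"]/M["m00"],M["m01"]/M["m00"])
            print(k,cv2.contourArea(q),np.round(uv,1),(x,y,w,h),np.round(plane(d[n],uv,.12),3)[:2],np.round(np.array(cv2.minAreaRect(q)[2]),1))
print(tri([ray(d["scene"],(340,138)),ray(d["top"],(226,238))]))
print("sleeve",tri([ray(d["scene"],(286,243)),ray(d["top"],(383,210))]))
im=d["top"]["color"]
a=cv2.resize(im[160:310,200:420],None,fx=3.6,fy=3.6,interpolation=cv2.INTER_CUBIC);cv2.imwrite("pics/z1.png",a)
E
```

```text
scene cam [ 0.919 -0.673  1.121]
red 612.5 [220.2 391.2] (197, 376, 54, 24) [ 0.617 -0.585] 90.0
red 127.5 [223.  376.2] (179, 356, 88, 44) [ 0.603 -0.558] -0.0
red 383.0 [298.3 341.2] (276, 314, 51, 47) [ 0.706 -0.411] 38.2
red 242.5 [363.9 294.8] (356, 277, 16, 35) [ 0.786 -0.235] 18.4
red 224.5 [417.8 198.6] (408, 191, 20, 16) [0.788 0.103] 90.0
red 32.0 [339.7 135.9] (335, 133, 9, 8) [0.478 0.21 ] 20.6
yel 120.5 [329.7 157.6] (325, 149, 10, 18) [0.496 0.114] 0.0
grn 1790.0 [283.8 257. ] (262, 229, 45, 59) [ 0.559 -0.243] 18.4
grn 739.0 [231.9 229.2] (217, 212, 31, 37) [ 0.392 -0.241] 11.3
top cam [ 0.402 -0.006  1.126]
red 67.0 [225.3 237.6] (221, 233, 10, 10) [0.478 0.209] 90.0
red 2790.0 [528.3 192.4] (487, 161, 84, 51) [ 0.59  -0.628] 0.0
red 109.0 [360.7 143.8] (347, 139, 29, 10) [ 0.737 -0.166] 78.7
red 241.0 [249.9 138.7] (241, 130, 19, 18) [0.755 0.146] 90.0
yel 64.5 [255.4 233.5] (251, 229, 10, 10) [0.488 0.129] 90.0
grn 33.5 [637.8 332.9] (636, 325, 4, 26) [ 0.21  -0.877] 0.0
[0.47882771 0.21020545 0.11034538]
sleeve [ 0.5464716  -0.21465264  0.13728096]
```

View pics/z1.png

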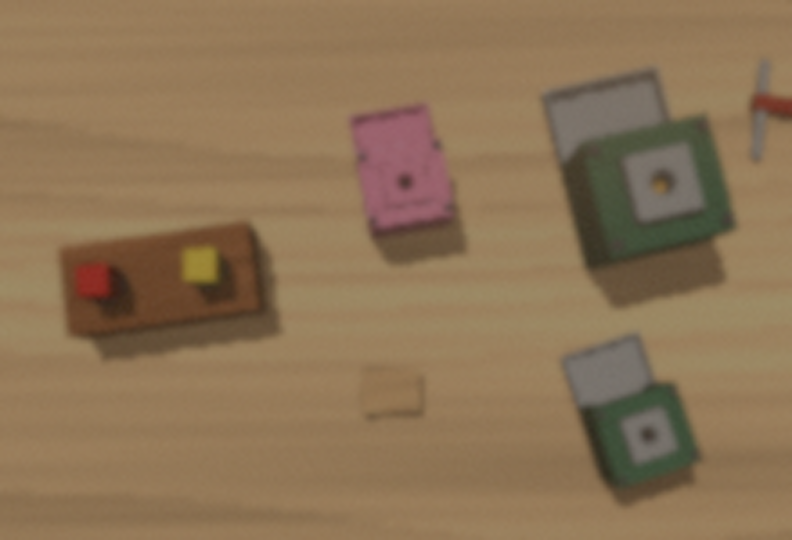

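The zoomed top view shows the red handle at the stand's +y end, with its faces close to square to the picture. The yellow one is in the other hole. The large housing has its pin visible in the bore, and its tray is up and to the left (+x). I'll move the wrist camera over the drift.

{"name": "servo_tool", "arguments": {
  "steps": [
    [[-0.4055,-0.219,-0.03,74,1],[-0.4055,-0.219,-0.03,74,1],[-0.4055,-0.219,-0.03,74,1],[-0.4055,-0.219,-0.03,74,1],[-0.4055,-0.219,-0.03,74,1]]
  ]
}}

```text
time: 0.78
eef_pos: [0.3733, 0.3118, 0.2517]
orientation: [3.141, -0.0, 1.926]
ft_force: [0.7, 1.1, -0.2]
width: 0.999
gripper_force: 0.0
```

{"name": "servo_tool", "arguments": {
  "steps": [
    [[-0.136,0.064,-0.009,20.5,1],[-0.136,0.064,-0.009,20.5,1],[-0.136,0.064,-0.009,20.5,1],[-0.136,0.064,-0.009,20.5,1]]
  ]
}}

```text
time: 1.27
eef_pos: [0.4809, 0.2076, 0.2603]
orientation: [-3.141, 0.0, 1.572]
ft_force: [-0.9, 0.2, -0.7]
width: 0.998
gripper_force: 0.0
```

```bash
cat > look.py <<'E'
import sys,pickle;from station import *;from h import *
n=sys.argv[1];s=sense();c=capture("wrist");pickle.dump((s,c),open(n+".pkl","wb"));cv2.imwrite(f"pics/{n}.png",c["color"])
print(s["time"],np.round(s["eef_pos"],4),np.round(s["orientation"],4),np.round(s["ft_force"],2),np.round(s["joints"],2))
E
python3 look.py w1
```

```text
1.275 [0.4809 0.2076 0.2603] [-3.1412e+00  2.0000e-04  1.5720e+00] [-0.88  0.21 -0.68] [ 0.32  0.27  1.68 -0.    1.18  0.32]
```

View pics/w1.png

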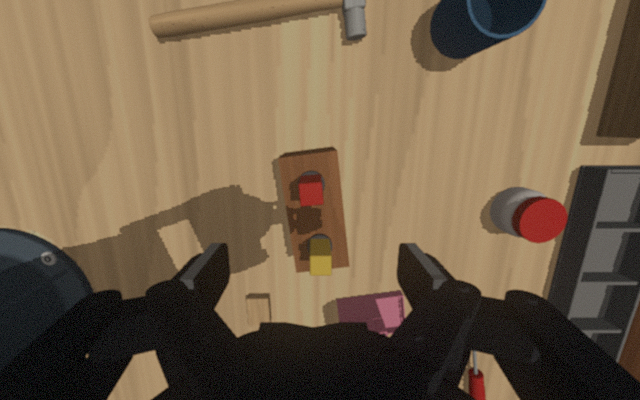

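The wrist view shows the red handle's top face near (311,193), the punch at (320,264), and the stand tilted by a few degrees. I'll measure the top faces on the z=0.130 plane.

Run:
```python
import pickle;from h import *
s,c=pickle.load(open("w1.pkl","rb"))
hsv=cv2.cvtColor(c["color"],cv2.COLOR_BGR2HSV)
print(hsv[170:212:2,311].tolist())
for n,lo,hi,(u0,v0,u1,v1) in(("red",(0,150,120),(8,255,255),(290,165,335,215)),("yel",(20,120,120),(35,255,255),(300,225,345,285)),("wood",(3,80,40),(14,220,255),(265,140,360,285))):
    m=np.zeros((400,640),np.uint8);m[v0:v1,u0:u1]=cv2.inRange(hsv,np.array(lo),np.array(hi))[v0:v1,u0:u1]
    k=max(cv2.findContours(m,0,1)[0],key=cv2.contourArea)
    z=.074 if n=="wood" else .130
    P=np.array([plane(c,p[0],z,s)[:2] for p in k],np.float32)*1000
    r=cv2.minAreaRect(P);print(n,cv2.boundingRect(k),np.round(r[0],1),np.round(r[1],1),round(r[2],1))
```

```text
[[12, 125, 92], [8, 30, 69], [8, 76, 77], [5, 178, 83], [5, 163, 86], [5, 175, 83], [4, 188, 107], [2, 181, 152], [1, 184, 154], [3, 191, 152], [2, 185, 153], [2, 186, 155], [3, 198, 151], [2, 185, 149], [2, 196, 148], [2, 193, 152], [2, 188, 149], [3, 190, 146], [14, 179, 101], [11, 124, 84], [15, 171, 70]]
red (299, 182, 25, 24) [478.9 207.7] [23.5 23.5] 3.1
yel (310, 255, 22, 21) [489.1 129.2] [22.7 23.6] 0.1
wood (278, 148, 71, 124) [482.5 170.2] [ 71.2 153. ] 7.5
```

{"name": "servo_tool", "arguments": {
  "steps": [
    [[-0.0023,0,0.05,-3,1],[-0.0023,0,0.09,-3,1],[-0.0023,0,0.1,-3,1],[-0.0023,0,0.1,-3,1]]
  ]
}}

```text
time: 1.82
eef_pos: [0.48, 0.2072, 0.1611]
orientation: [-3.142, -0.0, 1.628]
ft_force: [0.4, 0.6, 1.1]
width: 1.002
gripper_force: 0.0
```

```bash
python3 look.py w2
python3 - <<'E'
import pickle;from h import *
s,c=pickle.load(open("w2.pkl","rb"))
hsv=cv2.cvtColor(c["color"],cv2.COLOR_BGR2HSV)
m=cv2.inRange(hsv,np.array((0,150,120)),np.array((8,255,255)))
for k in cv2.findContours(m,0,1)[0]:
    if cv2.contourArea(k)<300: continue
    P=np.array([plane(c,p[0],.13,s)[:2] for p in k],np.float32)*1000
    r=cv2.minAreaRect(P);print(cv2.boundingRect(k),np.round(r[0],1),np.round(r[1],1),round(r[2],1))
E
```

```text
1.825 [0.48   0.2072 0.1611] [-3.1415 -0.      1.6278] [0.41 0.6  1.06] [0.32 0.39 1.79 0.   0.96 0.26]
(586, 242, 54, 56) [687.  187.8] [35.1 43. ] 20.1
(294, 211, 35, 21) [478.1 212.6] [22.4 13.7] 4.1
```

{"name": "servo_tool", "arguments": {
  "steps": [
    [[0,-0.0015,0.04,0,1],[0,-0.0015,0.066,0,1],[0,-0.0015,0.074,0,1],[0,-0.0015,0.074,0,1]]
  ]
}}

```text
time: 2.38
eef_pos: [0.4792, 0.2067, 0.0876]
orientation: [3.14, -0.0, 1.627]
ft_force: [0.8, 0.8, -0.0]
width: 0.999
gripper_force: 0.0
```

{"name": "servo_tool", "arguments": {
  "steps": [
    [[0,0,0,0,0.2],[0,0,0,0,0.1],[0,0,0,0,0.1],[0,0,0,0,0.1],[0,0,0,0,0.1]]
  ],
  "newtons": 60
}}

```text
time: 3.0
eef_pos: [0.4788, 0.2065, 0.0871]
orientation: [3.141, -0.0, 1.627]
ft_force: [-1.6, -0.6, 5.0]
width: 0.277
gripper_force: 58.3
```

{"name": "servo_tool", "arguments": {
  "steps": [
    [[0,0,-0.01,0,0.1],[0,0,-0.05,0,0.1],[0,0,-0.1,0,0.1],[0,0,-0.15,0,0.1],[0,0,-0.19,0,0.1]]
  ],
  "newtons": 90
}}

```text
time: 3.62
eef_pos: [0.4785, 0.2064, 0.2791]
orientation: [3.14, -0.0, 1.627]
ft_force: [0.5, -0.0, -3.6]
width: 0.268
gripper_force: 87.7
```

```bash
python3 look.py w3
python3 - <<'E'
from station import *;from h import *;import pickle
c=capture("top");d=capture("scene");pickle.dump((c,d),open("d3.pkl","wb"))
a=cv2.resize(d["color"][90:310,200:420],None,fx=2.7,fy=2.7,interpolation=cv2.INTER_CUBIC)
cv2.imwrite("pics/s3.png",a)
E
```

```text
3.625 [0.4785 0.2064 0.2791] [ 3.1404e+00 -3.0000e-04  1.6269e+00] [ 0.53 -0.01 -3.63] [0.32 0.25 1.67 0.   1.22 0.26]
```

View pics/w3.png

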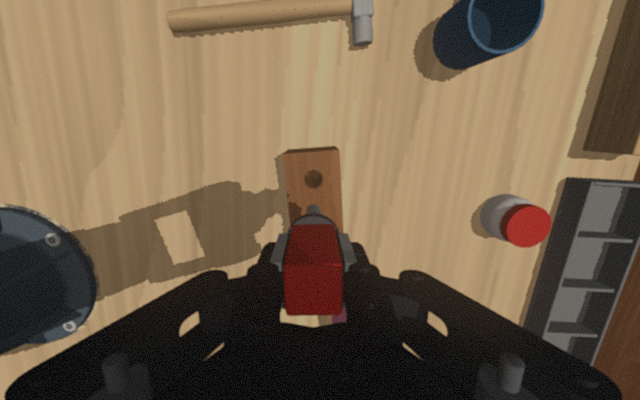

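The drift is held upright. Its nose shows at about (313,210), and the empty hole is at (314,179). I'll measure the hole's centre and the nose's offset in the tool frame.

Run:
```python
import pickle;from h import *
s,c=pickle.load(open("w3.pkl","rb"))
g=cv2.cvtColor(c["color"],cv2.COLOR_BGR2GRAY)
m=np.zeros_like(g);m[168:192,300:330]=(g[168:192,300:330]<52)*255
k=max(cv2.findContours(m,0,1)[0],key=cv2.contourArea)
P=np.array([plane(c,p[0],.074,s)[:2] for p in k],np.float32)*1000
print("hole",cv2.boundingRect(k),cv2.minEnclosingCircle(P),cv2.fitEllipse(P))
Mi=np.linalg.inv(np.array(c["mount"]));f=f_of(c)
for z in(.0731,.0531,.0131,-.0429):
    p=Mi@[0,0,z,1];print("axis pt z",z,np.round([c["cx"]+f*p[0]/p[2],c["cy"]+f*p[1]/p[2]],1), "px/mm",round(f/p[2]/1000,2))
print(g[205:232:2,300:328].tolist())
```

```text
hole (312, 177, 9, 9) ((483.4840393066406, 206.43597412109375), 5.945890426635742) ((483.19061279296875, 206.07275390625), (8.493112564086914, 10.41955280303955), 152.6340789794922)
axis pt z 0.0731 [313.1 210.5] px/mm 1.25
axis pt z 0.0531 [313.2 218.4] px/mm 1.36
axis pt z 0.0131 [313.3 239.7] px/mm 1.68
axis pt z -0.0429 [313.7 294. ] px/mm 2.49
[[93, 99, 90, 92, 92, 93, 99, 92, 83, 78, 63, 73, 71, 72, 79, 76, 82, 82, 92, 91, 90, 92, 93, 91, 92, 92, 96, 93], [75, 89, 90, 93, 91, 91, 83, 76, 63, 60, 65, 64, 72, 69, 75, 73, 76, 71, 77, 83, 92, 89, 93, 95, 92, 94, 95, 97], [55, 72, 87, 88, 92, 94, 86, 66, 68, 67, 68, 69, 69, 73, 77, 69, 73, 77, 76, 84, 89, 91, 94, 92, 97, 93, 103, 96], [67, 81, 97, 95, 94, 94, 77, 65, 65, 65, 66, 68, 64, 70, 63, 71, 75, 76, 76, 79, 88, 87, 92, 95, 93, 88, 100, 99], [65, 85, 97, 98, 88, 82, 69, 63, 59, 54, 51, 53, 56, 56, 51, 51, 59, 67, 61, 67, 74, 91, 91, 90, 90, 98, 98, 97], [62, 70, 69, 64, 47, 41, 40, 42, 39, 48, 45, 43, 50, 49, 53, 50, 50, 40, 38, 48, 45, 49, 54, 68, 75, 84, 96, 95], [42, 35, 40, 56, 54, 58, 61, 67, 71, 67, 71, 72, 71, 68, 70, 68, 69, 67, 67, 69, 64, 54, 53, 53, 47, 40, 50, 71], [56, 64, 67, 73, 72, 73, 77, 72, 72, 71, 76, 76, 68, 70, 68, 74, 72, 68, 67, 77, 75, 74, 73, 74, 69, 66, 63, 56], [71, 75, 68, 69, 68, 71, 73, 71, 73, 74, 76, 68, 73, 72, 70, 73, 77, 79, 73, 73, 71, 72, 69, 75, 72, 75, 73, 72], [65, 69, 70, 73, 72, 75, 66, 71, 69, 69, 70, 63, 69, 68, 62, 68, 71, 70, 71, 67, 70, 72, 70, 65, 73, 65, 71, 70], [52, 51, 51, 55, 50, 47, 46, 45, 45, 51, 50, 42, 44, 56, 50, 53, 47, 54, 42, 48, 48, 46, 48, 53, 46, 45, 49, 58], [46, 45, 49, 51, 39, 41, 52, 47, 48, 49, 45, 45, 42, 49, 44, 47, 35, 52, 49, 47, 46, 44, 52, 48, 52, 55, 44, 49], [45, 40, 50, 50, 41, 45, 45, 48, 38, 45, 44, 48, 52, 49, 48, 51, 49, 51, 47, 50, 51, 45, 48, 46, 43, 49, 49, 53], [51, 49, 48, 46, 46, 48, 51, 50, 43, 44, 46, 45, 50, 44, 50, 45, 47, 48, 43, 48, 47, 45, 41, 46, 48, 45, 49, 48]]
```

View pics/s3.png

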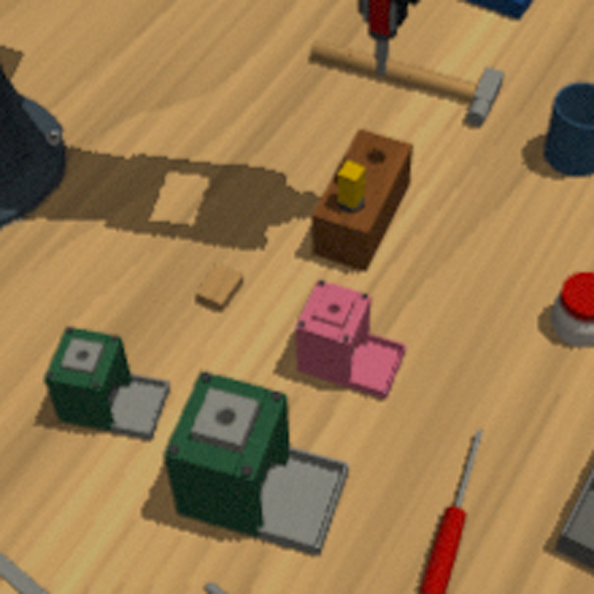

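The scene crop shows the drift hanging in the gripper, the stand's back hole empty, and the sleeve with its bore on the big housing at crop (227,416). I'll move until the bore is in front of the wrist camera.

{"name": "servo_tool", "arguments": {
  "steps": [
    [[-0.04,0.004,0,0,0.1],[-0.1,0.009,0,0,0.1],[-0.16,0.015,0,0,0.1],[-0.22,0.02,0,0,0.1],[-0.28,0.026,0,0,0.1]]
  ]
}}

```text
time: 4.4
eef_pos: [0.5195, -0.0735, 0.2751]
orientation: [-3.139, -0.001, 1.627]
ft_force: [2.0, 0.5, -2.8]
width: 0.273
gripper_force: 87.8
```

{"name": "servo_tool", "arguments": {
  "steps": [
    [[-0.06,0.005,0,0,0.1],[-0.12,0.011,0,0,0.1],[-0.165,0.015,0,0,0.1],[-0.179,0.016,0,0,0.1],[-0.179,0.016,0,0,0.1]]
  ]
}}

```text
time: 5.03
eef_pos: [0.5458, -0.2494, 0.2753]
orientation: [-3.14, -0.001, 1.626]
ft_force: [0.6, 0.0, -1.3]
width: 0.271
gripper_force: 87.9
```

```bash
python3 look.py w4
```

```text
5.025 [ 0.5458 -0.2494  0.2753] [-3.1397e+00 -1.4000e-03  1.6260e+00] [ 0.62  0.03 -1.33] [-0.51  0.4   1.46  0.    1.28 -0.56]
```

View pics/w4.png

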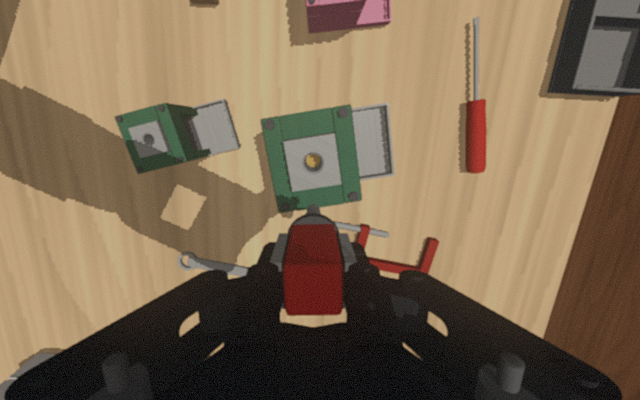

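The wrist view shows the big housing's top, with the sleeve square around (313,163) and the bore with the brass pin at about (314,161). I'll fit the sleeve and the green top on their planes, and redo the stand hole.

Run:
```python
import pickle;from h import *
s,c=pickle.load(open("w4.pkl","rb"))
hsv=cv2.cvtColor(c["color"],cv2.COLOR_BGR2HSV);g=hsv[:,:,2]
def roi(m,u0,v0,u1,v1):
    o=np.zeros_like(m);o[v0:v1,u0:u1]=m[v0:v1,u0:u1];return max(cv2.findContours(o,0,1)[0],key=cv2.contourArea)
def rect(k,z):
    r=cv2.minAreaRect(np.array([plane(c,p[0],z,s)[:2] for p in cv2.convexHull(k)],np.float32)*1000);return np.round(r[0],1),np.round(r[1],1),round(r[2],1)
kg=roi(cv2.inRange(hsv,np.array((55,70,25)),np.array((95,255,255))),250,95,370,215)
print("green",cv2.boundingRect(kg),rect(kg,.128))
ks=roi(cv2.inRange(hsv,np.array((0,0,90)),np.array((180,50,255))),272,120,352,205)
print("sleeve",cv2.boundingRect(ks))
for z in(.136,.143,.150):print(z,rect(ks,z))
m=((hsv[:,:,1]>70)|(g<75)).astype(np.uint8)*255
kb=roi(m,298,146,330,178);(u,v),rr=cv2.minEnclosingCircle(kb);e=cv2.fitEllipse(kb)
print("bore",(u,v),rr,e)
for z in(.12,.14,.148):print(z,np.round(plane(c,e[0],z,s)*1000,1))
s,c=pickle.load(open("w3.pkl","rb"));g=cv2.cvtColor(c["color"],cv2.COLOR_BGR2GRAY)
for t in(58,64,70):
    k=roi((g<t).astype(np.uint8)*255,300,165,330,194);e=cv2.fitEllipse(cv2.convexHull(k));print("hole",t,cv2.boundingRect(k),np.round(e[0],1),np.round(e[1],1),np.round(plane(c,e[0],.074,s)*1000,1))
print(g[179,296:334].tolist(),g[164:196,314].tolist())
```

```text
green (265, 109, 95, 100) (array([ 543.3, -218.3]), array([88.7, 96.5]), 11.9)
sleeve (282, 132, 60, 60)
0.136 (array([ 543.3, -218.9]), array([53.4, 53.8]), 11.8)
0.143 (array([ 543.3, -218. ]), array([52.1, 52.4]), 11.8)
0.15 (array([ 543.3, -217.2]), array([50.8, 51.1]), 11.8)
bore (312.5, 161.5) 8.514793395996094 ((312.8671875, 160.83334350585938), (13.445956230163574, 15.83720588684082), 130.77340698242188)
0.12 [ 543.7 -219.2  120. ]
0.14 [ 543.6 -216.9  140. ]
0.148 [ 543.5 -215.9  148. ]
hole 58 (306, 174, 16, 13) [313.5 179. ] [14.7 15.5] [479.3 207.9  74. ]
hole 64 (305, 170, 17, 18) [313. 179.] [15.9 16.7] [478.8 207.9  74. ]
hole 70 (305, 170, 18, 18) [313.2 178.8] [16.9 17.6] [479.  208.2  74. ]
[95, 101, 100, 98, 91, 93, 94, 91, 72, 62, 49, 61, 58, 62, 56, 55, 58, 57, 52, 57, 51, 49, 49, 57, 50, 61, 72, 89, 94, 94, 92, 97, 103, 95, 105, 104, 103, 102] [97, 96, 90, 95, 97, 87, 67, 71, 65, 60, 66, 71, 65, 61, 60, 52, 53, 50, 56, 49, 54, 59, 51, 60, 75, 85, 96, 92, 94, 97, 95, 94]
```

{"name": "servo_tool", "arguments": {
  "steps": [
    [[0.002,-0.002,0.03,0,0.1],[0.002,-0.002,0.042,0,0.1],[0.002,-0.002,0.042,0,0.1],[0.002,-0.002,0.042,0,0.1]]
  ]
}}

```text
time: 5.58
eef_pos: [0.5446, -0.2475, 0.2356]
orientation: [3.14, 0.001, 1.627]
ft_force: [0.8, -0.4, -1.4]
width: 0.271
gripper_force: 87.9
```

```bash
python3 look.py w5
python3 - <<'E'
import pickle;from h import *
s,c=pickle.load(open("w5.pkl","rb"))
hsv=cv2.cvtColor(c["color"],cv2.COLOR_BGR2HSV);g=hsv[:,:,2]
def roi(m,u0,v0,u1,v1):
    o=np.zeros_like(m);o[v0:v1,u0:u1]=m[v0:v1,u0:u1];return max(cv2.findContours(o,0,1)[0],key=cv2.contourArea)
Mi=np.linalg.inv(np.array(c["mount"]));f=f_of(c)
for z in(.0731,.0531):
    p=Mi@[0,0,z,1];print("axis",np.round([c["cx"]+f*p[0]/p[2],c["cy"]+f*p[1]/p[2]],1))
a=cv2.resize(c["color"][100:260,220:410],None,fx=4,fy=3.7,interpolation=cv2.INTER_CUBIC);cv2.imwrite("pics/w5z.png",a)
E
```

```text
5.575 [ 0.5446 -0.2475  0.2356] [3.1404e+00 7.0000e-04 1.6273e+00] [ 0.8  -0.43 -1.39] [-0.5   0.43  1.52  0.    1.19 -0.56]
axis [313.1 210.5]
axis [313.2 218.4]
```

View pics/w5z.png

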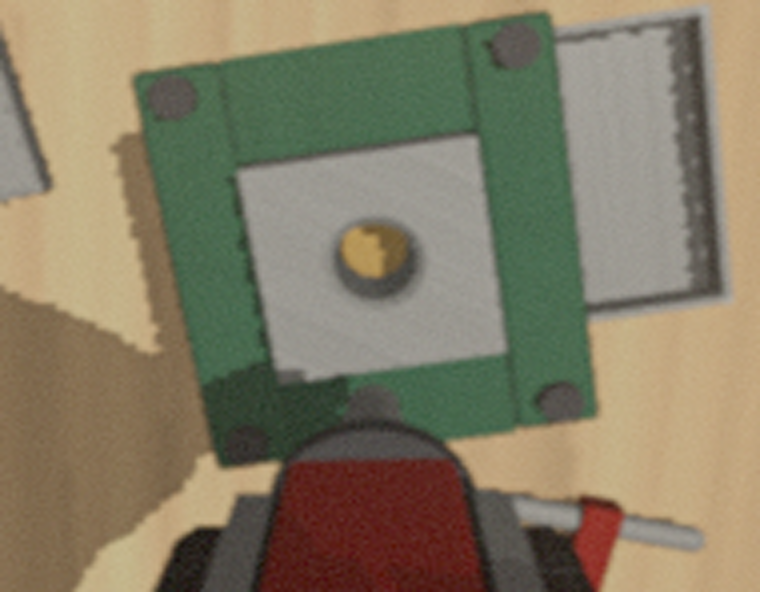

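The crop shows the nose arc topping out at crop (371,385), which agrees with the expected tool axis. The bore is centred near crop (376,258), and the sleeve's corners are at (237,168), (480,133), (507,352) and (272,385).

Run:
```python
import pickle;from h import *
s,c=pickle.load(open("w5.pkl","rb"))
px=lambda p:(220+(p[0]+.5)/4-.5,100+(p[1]+.5)/3.7-.5)
C=[(237,168),(480,133),(507,352),(272,385)]
for z in(.136,.143,.150):
    P=np.array([plane(c,px(p),z,s)[:2] for p in C])*1000
    print(z,"sides",np.round(np.linalg.norm(P-np.roll(P,-1,0),axis=1),1),"ctr",np.round(P.mean(0),1),"bore",np.round(plane(c,px((376,258)),z-.002,s)[:2]*1000,1))
# nose arc top: highest row at which the nose occludes, as point of circle r=5.5 at tool z=.0731
Mi=np.linalg.inv(np.array(c["mount"]));f=f_of(c)
for dx in(.0055,):
    p=Mi@[dx,0,.0731,1];print("nose top expected",np.round([c["cx"]+f*p[0]/p[2],c["cy"]+f*p[1]/p[2]],1),"seen",px((371,385)))
g=[(172,97),(517,46),(560,402),(246,444)]
P=np.array([plane(c,px(p),.130,s)[:2] for p in g])*1000;print("screws ctr",np.round(P.mean(0),1))
```

```text
0.136 sides [51.9 51.7 53.  52. ] ctr [ 543.2 -219.4] bore [ 543.6 -218.6]
0.143 sides [50.4 50.2 51.5 50.5] ctr [ 543.1 -218.3] bore [ 543.5 -217.6]
0.15 sides [48.9 48.7 49.9 48.9] ctr [ 543.  -217.3] bore [ 543.4 -216.5]
nose top expected [313.1 203.9] seen (312.375, 203.68918918918916)
screws ctr [ 543.2 -218.5]
```

{"name": "servo_tool", "arguments": {
  "steps": [
    [[0.02,0.0,0,0,0.1],[0.0297,0.0,0,0,0.1],[0.0297,0.0,0,0,0.1],[0.0297,0.0,0,0,0.1]]
  ]
}}

```text
time: 6.12
eef_pos: [0.5426, -0.218, 0.2347]
orientation: [3.141, 0.0, 1.627]
ft_force: [0.2, -0.1, -1.5]
width: 0.273
gripper_force: 87.9
```

{"name": "servo_tool", "arguments": {
  "steps": [
    [[0,0,0,0,0.1],[0,0,0,0,0.1]]
  ]
}}

```text
time: 6.38
eef_pos: [0.5425, -0.2182, 0.2345]
orientation: [-3.141, -0.0, 1.626]
ft_force: [-0.2, 0.3, -1.5]
width: 0.269
gripper_force: 87.9
```

{"name": "servo_tool", "arguments": {
  "steps": [
    [[0.0004,0.001,0.004,0,0.1],[0.0004,0.001,0.01,0,0.1],[0.0004,0.001,0.016,0,0.1],[0.0004,0.001,0.022,0,0.1],[0.0004,0.001,0.028,0,0.1]]
  ]
}}

```text
time: 7.0
eef_pos: [0.5435, -0.2175, 0.2061]
orientation: [-3.141, -0.0, 1.627]
ft_force: [-0.5, 0.2, -2.0]
width: 0.269
gripper_force: 87.9
```

{"name": "servo_tool", "arguments": {
  "steps": [
    [[0,0,0.001,0,0.1],[0,0,0.003,0,0.1],[0,0,0.003,0,0.1]]
  ]
}}

```text
time: 7.38
eef_pos: [0.5435, -0.2175, 0.2036]
orientation: [3.142, 0.0, 1.627]
ft_force: [0.3, -0.3, -1.6]
width: 0.271
gripper_force: 87.9
```

{"name": "servo_tool", "arguments": {
  "steps": [
    [[0,0,0.002,0,0.1],[0,0,0.004,0,0.1],[0,0,0.006,0,0.1],[0,0,0.008,0,0.1]]
  ]
}}

```text
time: 7.88
eef_pos: [0.5435, -0.2175, 0.1954]
orientation: [-3.142, -0.0, 1.627]
ft_force: [0.5, -0.5, -2.4]
width: 0.269
gripper_force: 87.9
```

{"name": "servo_tool", "arguments": {
  "steps": [
    [[0,0,0.0015,0,0.1],[0,0,0.003,0,0.1],[0,0,0.0045,0,0.1]]
  ]
}}

```text
time: 8.25
eef_pos: [0.5435, -0.2176, 0.1911]
orientation: [3.142, 0.0, 1.627]
ft_force: [-0.9, 0.5, -1.7]
width: 0.272
gripper_force: 87.9
```

{"name": "servo_tool", "arguments": {
  "steps": [
    [[0,0,0.0015,0,0.1],[0,0,0.003,0,0.1],[0,0,0.0045,0,0.1],[0,0,0.0045,0,0.1]]
  ]
}}

```text
time: 8.75
eef_pos: [0.5438, -0.2177, 0.1871]
orientation: [3.141, 0.001, 1.627]
ft_force: [-0.9, -1.7, 2.7]
width: 0.27
gripper_force: 88.6
```

{"name": "servo_tool", "arguments": {
  "steps": [
    [[0,0,0.001,0,0.1],[0,0,0.002,0,0.1],[0,0,0.003,0,0.1],[0,0,0.004,0,0.1]]
  ]
}}

```text
time: 9.25
eef_pos: [0.5445, -0.218, 0.1844]
orientation: [3.139, 0.002, 1.627]
ft_force: [-0.8, -1.3, 12.7]
width: 0.271
gripper_force: 89.8
```

{"name": "servo_tool", "arguments": {
  "steps": [
    [[0,0,0.0015,0,0.1],[0,0,0.003,0,0.1],[0,0,0.0045,0,0.1],[0,0,0.006,0,0.1],[0,0,0.0075,0,0.1]]
  ]
}}

```text
time: 9.88
eef_pos: [0.5444, -0.218, 0.1769]
orientation: [3.139, 0.002, 1.627]
ft_force: [-1.7, -0.0, 12.7]
width: 0.273
gripper_force: 89.9
```

{"name": "servo_tool", "arguments": {
  "steps": [
    [[0,0,0.0015,0,0.1],[0,0,0.003,0,0.1],[0,0,0.0045,0,0.1],[0,0,0.006,0,0.1],[0,0,0.007,0,0.1]]
  ]
}}

```text
time: 10.5
eef_pos: [0.5445, -0.218, 0.1699]
orientation: [3.139, 0.002, 1.627]
ft_force: [-2.1, -0.5, 14.8]
width: 0.27
gripper_force: 89.9
```

{"name": "servo_tool", "arguments": {
  "steps": [
    [[0,0,0.001,0,0.1],[0,0,0.002,0,0.1],[0,0,0.003,0,0.1],[0,0,0.004,0,0.1]]
  ]
}}

```text
time: 11.0
eef_pos: [0.5444, -0.218, 0.1658]
orientation: [3.139, 0.002, 1.627]
ft_force: [-2.2, -0.7, 12.1]
width: 0.273
gripper_force: 89.9
```

{"name": "servo_tool", "arguments": {
  "steps": [
    [[0,0,0.0008,0,0.1],[0,0,0.0016,0,0.1],[0,0,0.0024,0,0.1]]
  ]
}}

```text
time: 11.38
eef_pos: [0.5444, -0.218, 0.1635]
orientation: [3.139, 0.002, 1.627]
ft_force: [-1.5, -0.1, 13.3]
width: 0.271
gripper_force: 89.7
```

{"name": "servo_tool", "arguments": {
  "steps": [
    [[0,0,0.0008,0,0.1],[0,0,0.0016,0,0.1],[0,0,0.0024,0,0.1]]
  ]
}}

```text
time: 11.75
eef_pos: [0.5444, -0.218, 0.161]
orientation: [3.139, 0.002, 1.627]
ft_force: [-2.0, -1.1, 13.2]
width: 0.268
gripper_force: 89.6
```

{"name": "servo_tool", "arguments": {
  "steps": [
    [[0,0,0.0008,0,0.1],[0,0,0.0016,0,0.1],[0,0,0.0024,0,0.1]]
  ]
}}

```text
time: 12.12
eef_pos: [0.5435, -0.2177, 0.1567]
orientation: [3.142, 0.0, 1.627]
ft_force: [0.4, -3.7, 0.1]
width: 0.272
gripper_force: 88.0
```

{"name": "servo_tool", "arguments": {
  "steps": [
    [[0,0,0.0005,0,0.1],[0,0,0.001,0,0.1],[0,0,0.001,0,0.1]]
  ]
}}

```text
time: 12.5
eef_pos: [0.5435, -0.2176, 0.1559]
orientation: [3.141, 0.0, 1.627]
ft_force: [1.3, -4.3, -0.3]
width: 0.27
gripper_force: 88.0
```

{"name": "servo_tool", "arguments": {
  "steps": [
    [[-0.0005,0,0.0005,0,0.1],[-0.0005,0,0.001,0,0.1],[-0.0005,0,0.001,0,0.1]]
  ]
}}

```text
time: 12.88
eef_pos: [0.5435, -0.2178, 0.1556]
orientation: [3.141, -0.0, 1.627]
ft_force: [-3.1, -0.9, 7.7]
width: 0.269
gripper_force: 89.2
```

{"name": "servo_tool", "arguments": {
  "steps": [
    [[0,0,0,0,0.1],[0,0,0,0,0.1],[0,0,0,0,0.1]]
  ]
}}

```text
time: 13.25
eef_pos: [0.5435, -0.2178, 0.1556]
orientation: [3.141, -0.0, 1.627]
ft_force: [-2.2, -1.7, 6.9]
width: 0.272
gripper_force: 89.3
```

Run:
```python
from station import *;from h import *
d=capture("scene");t=capture("top");w=capture("wrist")
a=cv2.resize(d["color"][200:310,240:350],(400,400),interpolation=cv2.INTER_CUBIC)
b=cv2.resize(w["color"][60:260,220:420],(400,400),interpolation=cv2.INTER_CUBIC)
cv2.imwrite("pics/p1.png",np.hstack([a,b]))
```

```text
(no output)
```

View pics/p1.png

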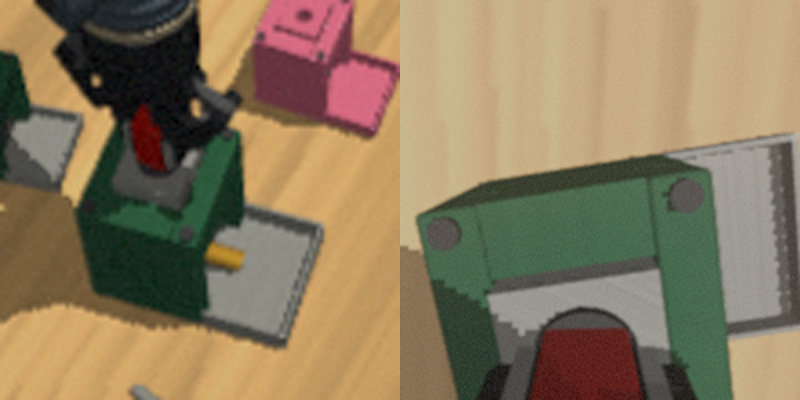

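The left panel shows the brass pin lying in the tray's mouth and the collar seated on the sleeve. Contact came about 4 mm after the resistance vanished, which fits. Now I'll lift straight out.

{"name": "servo_tool", "arguments": {
  "steps": [
    [[0,0,-0.005,0,0.1],[0,0,-0.02,0,0.1],[0,0,-0.04,0,0.1],[0,0,-0.065,0,0.1],[0,0,-0.1,0,0.1]]
  ]
}}

```text
time: 14.02
eef_pos: [0.5429, -0.2172, 0.2556]
orientation: [-3.14, -0.002, 1.627]
ft_force: [0.5, 0.2, -1.9]
width: 0.272
gripper_force: 88.0
```

{"name": "servo_tool", "arguments": {
  "steps": [
    [[0,0,-0.025,0,0.1],[0,0,-0.025,0,0.1],[0,0,-0.025,0,0.1]]
  ]
}}

```text
time: 14.4
eef_pos: [0.543, -0.2175, 0.2787]
orientation: [-3.14, -0.001, 1.627]
ft_force: [-0.3, -0.4, -2.4]
width: 0.27
gripper_force: 88.2
```

```bash
python3 look.py w6
python3 - <<'E'
import pickle;from h import *;from station import *
d=capture("scene");t=capture("top")
for n,c in(("scene",d),("top",t)):
    for q in blobs(c,(15,150,110),(28,255,255),8):
        x,y,w,h=cv2.boundingRect(q);M=cv2.moments(q);uv=(M["m10"]/M["m00"],M["m01"]/M["m00"])
        W=plane(c,uv,.012)
        P=np.array([plane(c,p[0],.012)[:2]-[.5433,-.2178] for p in q])
        a=np.radians(11.9);H=P@np.array([[np.cos(a),-np.sin(a)],[np.sin(a),np.cos(a)]])*1000
        print(n,cv2.contourArea(q),np.round(uv,1),np.round(W,3),"housing x",H[:,0].min().round(),H[:,0].max().round(),"y",H[:,1].min().round(),H[:,1].max().round())
a=cv2.resize(d["color"][200:310,240:350],(400,400),interpolation=cv2.INTER_CUBIC)
b=cv2.resize(t["color"][160:260,330:430],(400,400),interpolation=cv2.INTER_CUBIC)
cv2.imwrite("pics/p2.png",np.hstack([a,b]))
E
```

```text
14.4 [ 0.543  -0.2175  0.2787] [-3.1400e+00 -1.3000e-03  1.6269e+00] [-0.26 -0.42 -2.35] [-0.46  0.37  1.5   0.    1.27 -0.52]
scene 31.5 [301.4 269.8] [ 0.585 -0.207  0.012] housing x 30.0 56.0 y -5.0 9.0
scene 81.5 [330.9 154.4] [0.446 0.214 0.012] housing x -29.0 17.0 y 407.0 467.0
scene 521.0 [472.7  78.8] [0.737 0.839 0.012] housing x 340.0 469.0 y 912.0 1077.0
scene 61.5 [318.4  15. ] [-0.014  0.925  0.012] housing x -346.0 -279.0 y 1204.0 1274.0
top 103.5 [254.8 232.8] [0.5   0.145 0.012] housing x 15.0 50.0 y 347.0 383.0
```

View pics/p2.png

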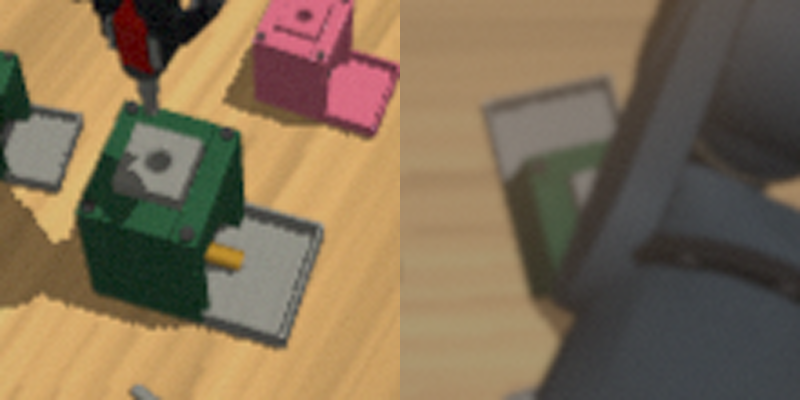

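The bore is empty and the pin is at rest in the tray's mouth. I'll move out over the tray for a clear check of where the pin lies.

{"name": "servo_tool", "arguments": {
  "steps": [
    [[-0.002,0.04,0,0,0.1],[-0.006,0.1,0,0,0.1],[-0.009,0.155,0,0,0.1],[-0.01,0.18,0,0,0.1],[-0.01,0.18,0,0,0.1]]
  ]
}}

```text
time: 15.18
eef_pos: [0.7246, -0.2174, 0.2774]
orientation: [-3.139, -0.001, 1.628]
ft_force: [-0.7, -0.6, -3.1]
width: 0.272
gripper_force: 88.9
```

```bash
python3 look.py w7
python3 - <<'E'
import pickle;from h import *;from station import *
s,c=pickle.load(open("w7.pkl","rb"))
a=np.radians(11.9);Rm=np.array([[np.cos(a),-np.sin(a)],[np.sin(a),np.cos(a)]])
for q in blobs(c,(15,140,70),(28,255,255),25):
    for z in(.008,.016,.03):
        H=(np.array([plane(c,p[0],z,s)[:2] for p in q])-[.5433,-.2178])@Rm*1000
        print(cv2.contourArea(q),cv2.boundingRect(q),z,H.min(0).round(),H.max(0).round())
cv2.imwrite("pics/w7z.png",cv2.resize(c["color"][60:260,100:350],(750,600),interpolation=cv2.INTER_CUBIC))
E
```

```text
15.175 [ 0.7246 -0.2174  0.2774] [-3.1392e+00 -1.2000e-03  1.6277e+00] [-0.75 -0.63 -3.12] [-0.35  0.73  0.94  0.    1.48 -0.41]
```

View pics/w7z.png

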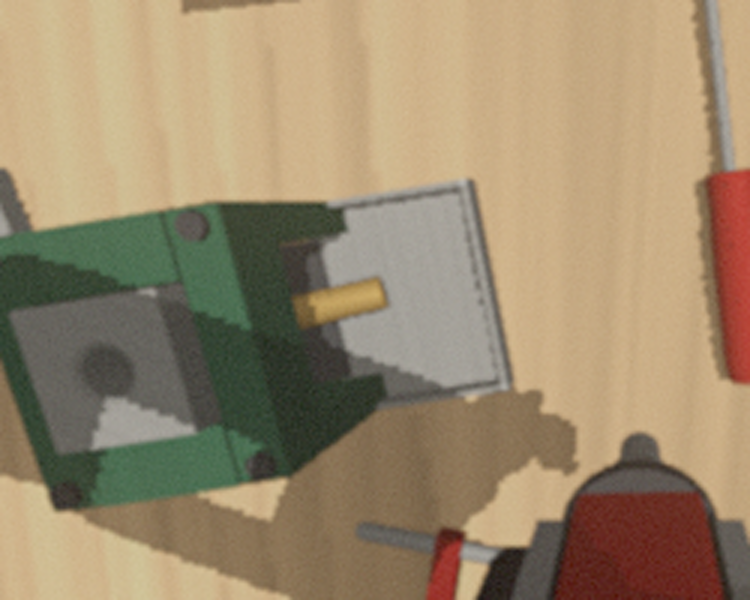

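The pin lies from crop (295,312) to (387,292), with most of it in the tray. I'll turn those ends into housing coordinates and check them against its 44 mm length.

Run:
```python
import pickle;from h import *
s,c=pickle.load(open("w7.pkl","rb"))
a=np.radians(11.9);Rm=np.array([[np.cos(a),-np.sin(a)],[np.sin(a),np.cos(a)]])
for n,p,zs in(("front",(387,292),(.01,.015)),("rear",(295,312),(.01,.02,.03)),("tray end",(487,285),(.022,)),("tray floor shadow edge",(335,300),(.002,))):
    for z in zs: print(n,z,((plane(c,(100+p[0]/3,60+p[1]/3),z,s)[:2]-[.5433,-.2178])@Rm*1000).round(1))
```

```text
front 0.01 [59.6  3.3]
front 0.015 [61.1  3.6]
rear 0.01 [13.   0.5]
rear 0.02 [17.3  1.1]
rear 0.03 [21.5  1.8]
tray end 0.022 [110.5   0.2]
tray floor shadow edge 0.002 [30.7  2.8]
```

The pin's front end is at housing x ≈ 60 mm, its rear at about 17 mm, and it lies low (z ≈ 15 mm). So it has dropped out of the sleeve and rests with its front in the tray. I'll carry the drift back to the hole.

{"name": "servo_tool", "arguments": {
  "steps": [
    [[0.035,-0.018,0,0,0.1],[0.085,-0.043,0,0,0.1],[0.14,-0.071,0,0,0.1],[0.195,-0.098,0,0,0.1],[0.25,-0.126,0,0,0.1]]
  ]
}}

```text
time: 15.85
eef_pos: [0.5817, 0.0258, 0.2801]
orientation: [3.141, -0.0, 1.626]
ft_force: [0.9, 0.4, -2.2]
width: 0.267
gripper_force: 88.8
```

{"name": "servo_tool", "arguments": {
  "steps": [
    [[0.055,-0.028,0,0,0.1],[0.11,-0.056,0,0,0.1],[0.16,-0.082,0,0,0.1],[0.188,-0.095,0,0,0.1],[0.188,-0.095,0,0,0.1]]
  ]
}}

```text
time: 16.48
eef_pos: [0.4769, 0.2079, 0.2802]
orientation: [3.141, -0.0, 1.629]
ft_force: [0.3, -0.6, -2.6]
width: 0.271
gripper_force: 88.8
```

```bash
python3 look.py w8
python3 - <<'E'
import pickle;from h import *
s,c=pickle.load(open("w8.pkl","rb"));g=cv2.cvtColor(c["color"],cv2.COLOR_BGR2GRAY)
for t in(58,64,70):
    o=np.zeros_like(g);o[162:200,298:330]=(g[162:200,298:330]<t)*255
    k=max(cv2.findContours(o,0,1)[0],key=cv2.contourArea);e=cv2.fitEllipse(cv2.convexHull(k));print(t,cv2.boundingRect(k),np.round(e[0],1),np.round(e[1],1),np.round(plane(c,e[0],.074,s)*1000,1))
E
```

```text
16.475 [0.4769 0.2079 0.2802] [ 3.1414e+00 -2.0000e-04  1.6292e+00] [ 0.33 -0.65 -2.58] [0.32 0.25 1.67 0.   1.23 0.26]
58 (309, 176, 14, 12) [316.2 181.8] [ 9.6 14.9] [481.2 205.8  74. ]
64 (307, 172, 16, 16) [314.7 179.9] [15.7 16. ] [479.2 208.1  74. ]
70 (306, 172, 18, 17) [314.5 180. ] [16.3 17.5] [478.9 208.   74. ]
```

{"name": "servo_tool", "arguments": {
  "steps": [
    [[0,0.0022,0.03,0,0.1],[0,0.0022,0.075,0,0.1],[0,0.0022,0.11,0,0.1],[0,0.0022,0.122,0,0.1],[0,0.0022,0.122,0,0.1]]
  ]
}}

```text
time: 17.15
eef_pos: [0.481, 0.2065, 0.1581]
orientation: [-3.141, 0.0, 1.626]
ft_force: [-0.1, 1.0, -1.7]
width: 0.271
gripper_force: 88.9
```

{"name": "servo_tool", "arguments": {
  "steps": [
    [[0,0,0.006,0,0.1],[0,0,0.012,0,0.1],[0,0,0.018,0,0.1],[0,0,0.024,0,0.1]]
  ]
}}

```text
time: 17.65
eef_pos: [0.4808, 0.2072, 0.1336]
orientation: [3.142, 0.0, 1.627]
ft_force: [-0.4, -0.5, -1.9]
width: 0.268
gripper_force: 88.9
```

{"name": "servo_tool", "arguments": {
  "steps": [
    [[0.0008,-0.0015,0.008,0,0.1],[0.0008,-0.0015,0.017,0,0.1],[0.0008,-0.0015,0.026,0,0.1],[0.0008,-0.0015,0.034,0,0.1],[0.0008,-0.0015,0.041,0,0.1]]
  ]
}}

```text
time: 18.27
eef_pos: [0.4792, 0.2079, 0.0923]
orientation: [-3.141, 0.0, 1.627]
ft_force: [0.1, 0.3, -1.9]
width: 0.27
gripper_force: 88.9
```

{"name": "servo_tool", "arguments": {
  "steps": [
    [[0,0,0.0015,0,0.1],[0,0,0.003,0,0.1],[0,0,0.004,0,0.1],[0,0,0.004,0,0.1]]
  ]
}}

```text
time: 18.77
eef_pos: [0.4793, 0.2079, 0.089]
orientation: [3.141, -0.0, 1.627]
ft_force: [-0.3, 0.4, -2.6]
width: 0.268
gripper_force: 88.9
```

{"name": "servo_tool", "arguments": {
  "steps": [
    [[0,0,0.0008,0,0.1],[0,0,0.0016,0,0.1],[0,0,0.002,0,0.1],[0,0,0.002,0,0.1]]
  ]
}}

```text
time: 19.27
eef_pos: [0.4793, 0.2079, 0.0871]
orientation: [3.142, -0.0, 1.627]
ft_force: [-2.1, -1.3, 5.1]
width: 0.27
gripper_force: 89.7
```

The collar is on the stand at the same TCP height as at pick-up, so nothing slipped. Releasing.

{"name": "servo_tool", "arguments": {
  "steps": [
    [[0,0,0,0,0.4],[0,0,0,0,0.7],[0,0,0,0,1],[0,0,0,0,1],[0,0,0,0,1]]
  ],
  "newtons": 20
}}

```text
time: 19.9
eef_pos: [0.4793, 0.2079, 0.0869]
orientation: [3.142, -0.0, 1.627]
ft_force: [0.7, -0.2, 0.5]
width: 0.999
gripper_force: 0.0
```

{"name": "servo_tool", "arguments": {
  "steps": [
    [[0,0,-0.01,0,1],[0,0,-0.04,0,1],[0,0,-0.09,0,1],[0,0,-0.14,0,1],[0,0,-0.18,0,1]]
  ]
}}

```text
time: 20.52
eef_pos: [0.4793, 0.2079, 0.2698]
orientation: [3.14, -0.001, 1.627]
ft_force: [0.5, 0.2, 0.2]
width: 1.0
gripper_force: 0.0
```

{"name": "servo_tool", "arguments": {
  "steps": [
    [[0,0,0,0,1],[0,0,0,0,1]]
  ]
}}

```text
time: 20.78
eef_pos: [0.4788, 0.2077, 0.2665]
orientation: [-3.141, 0.0, 1.627]
ft_force: [0.1, 0.1, -0.7]
width: 1.0
gripper_force: 0.0
```

```bash
python3 look.py w9
python3 - <<'E'
import pickle;from h import *;from station import *
s,c=pickle.load(open("w9.pkl","rb"))
for lo,hi,n in(((0,150,120),(8,255,255),"red"),((20,120,120),(35,255,255),"yel")):
  for k in blobs(c,lo,hi,200):
    r=cv2.minAreaRect(np.array([plane(c,p[0],.13,s)[:2] for p in k],np.float32)*1000);print(n,cv2.boundingRect(k),np.round(r[0],1),np.round(r[1],1),round(r[2],1))
d=capture("scene")
a=cv2.resize(d["color"][100:310,200:410],(560,560),interpolation=cv2.INTER_CUBIC);cv2.imwrite("pics/fin.png",a)
E
```

```text
20.775 [0.4788 0.2077 0.2665] [-3.1409e+00  2.0000e-04  1.6268e+00] [ 0.13  0.13 -0.69] [ 0.32  0.26  1.68 -0.    1.2   0.26]
red (513, 210, 47, 42) [717.  179.5] [47.5 46.3] 3.3
red (303, 180, 23, 23) [479.7 209.2] [22.6 23. ] 3.3
yel (307, 253, 23, 21) [488.8 129.3] [24.2 23.6] 88.7
```

View pics/fin.png

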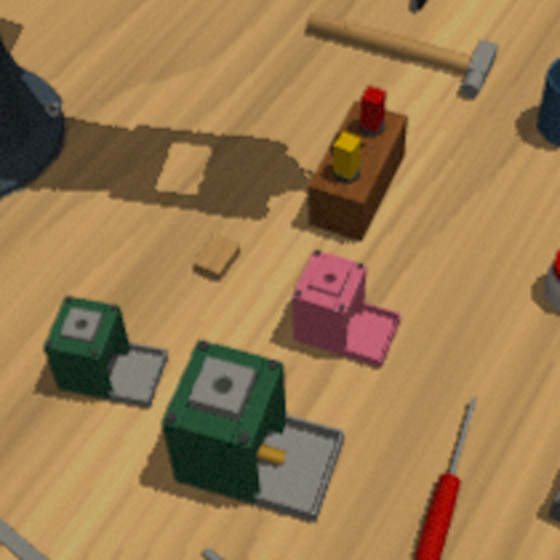

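The drift is upright in its original hole at crop (372,108), the punch hasn't moved, and the pin is in the tray mouth at crop (270,455). Handing in.

```bash
python3 -c "
from station import *
print(sign_off())"
```

```text
the job is handed in; nothing more can be done
None
```

The job is handed in: the pin was pushed out of the sleeve and lies only partly in the tray (front end about 15 mm in, the rest still on the outlet slope), the collar came to rest on the sleeve at about 9 N with force readings never above about 17 N, and the drift is back upright in its own hole.

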